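# Set and lock the depth stop of a board press

### The arm

A 7-joint arm with a two-finger parallel gripper is mounted at the origin on the work surface. World frame = base frame: x ahead of the robot, y to its left, z up, the work surface at z = 0. Lengths are in m, angles in rad, forces in N, time in s.
With the tool pointing down it reaches from about 0.425 to 0.925 m from the base axis. Payload 6.8 kg.
Tool frame: the origin (TCP) lies between the finger pads; the fingertips stand finger_overhang ahead of it and the grasp point (between the pads) lies 6 mm ahead of it (finger_overhang is the distance from the TCP to the fingertips, in m); z points along the fingers, y is the line along which they close (so a half turn about z gives the same grasp; the last joint's range is limited). The gripper opens to 85 mm and grips with 20 to 120 N. Pads are 22 mm wide; open, the fingers measure 114 mm over their backs; the gripper's body (76 mm by 85 mm) begins 54 mm behind the grasp point. The pads swing forward as they close: fully open they stand 13 mm farther back than shut.
Start: joints at [1.114, 0.477, 0.022, 1.555, -0.011, 1.109, -0.083], TCP at [0.231, -0.634, 0.232] pointing down, gripper open.
Joint ranges: [-2.96, 2.96], [-0.34, 2.1], [-1.41, 1.46], [0.24, 2.44], [-1.37, 4.51], [0.17, 1.92], [-2.96, 2.96]. Speed limits (rad/s): [2.39, 2.39, 3.14, 3.14, 3.14, 3.14, 3.14].

### API

Orientations are given as a unit quaternion [w, x, y, z].
In Python, from station import * gives the robot as it stands.
- The arm moves only by the tool drive_tool, never from a script. Its argument "increments" is a list of rows, each an object of numbers: "claw": the finger opening in m, from 0 to 0.0854; "dx", "dy", "dz": the shift along the tool's x, y, z in m; "wx", "wy", "wz": the turn, a rotation vector about the tool's x, y, z in degrees. A call has 1 to 20 rows; each row shifts and turns the commanded pose from where the row before left it, along the tool's axes as they then stand; what a row does not reach is not made up. A row lasts 1/8 s, in which the tool goes at most 62.5 mm and 10.7 degrees, less where a joint would pass 70% of its speed; a pose out of reach is approached as far as the arm can. A call with a gripper value outside its range is refused whole. The fingers move at their own pace and stop on an object; "newtons" is the grip in N (left out, the last holds). Time passes only in rows, so rows that do not move let the fingers close. It gives the time, the measured TCP pose, the force, the opening and the grip force at its end, in the units of the state.
- get_obs(): the state, without advancing time (a new reading comes with each control period).
- read_camera(name): name is "scene" or "top" or "wrist"; returns (picture, depth): 420x560x3 uint8, red, green, blue; 420x560 float32, m along the optical axis (not along the pixel's ray), 0 where there is no reading.
- calibration(name): a dict with "intrinsics" (3x3 intrinsics, pixels), "R" (3x3) and "t" (3): a world point X has camera coordinates R X + t; the wrist camera has in their place "mount" (4x4, takes a point from camera to tool coordinates, whose origin is the TCP and whose axes are the flange's). Camera axes: x right, y down, z forward; pixel columns grow to the right and rows downward; lengths in m; the calibration is good to about 2 mm. A picture is of the moment at which its call begins: read the wrist's pose just before it. calibration takes no time and is no camera call.
- hand_in(): hands the job in; it is judged then, once.
The state is a dict: "t": time; "q": joint angles; "joint_vel": joint speeds; "joint_torque": joint torques, N m; "eef_pos": TCP position; "tool_rot": TCP orientation; "contact_force": force on the tool from outside, world axes, zero at the start; "torque": the same for the moment, N m; "gripper_width": opening from 0.0 (shut) to 1.0 (fully open); "grasp_force": force on a finger pad.
Only numpy, scipy, OpenCV 4.12 (cv2) and the standard library are available. Lean on these libraries where they do the work, as an engineer would, in place of code of your own. Each camera call takes 0.05 s, during which the arm holds its last target. There are 200 camera calls.

### The job

Set the hand press's depth stop to the black connector housing: with the red bar knob on top of the stop rod, lower the rod until its sprung foot rests on the housing with a light but definite press (about 5 N, certainly not over 10 N), and while keeping it so turn the knob clockwise as far as it goes to lock the rod. Then let go. Do not shift the housing, do not work the press lever and leave the other things where they are.

Things in the scene. Friction and masses are not known exactly. Their poses are not given: they have to be found in the camera images.
- press: Dark iron C-frame press, fixed; place and yaw vary. Origin: centre of base underside; -x is its front, +x its column. Base 280 (x) x 200 (y) x 28 mm. Column and head (x from -35 to 130, y within 33) reach 200 mm high; only its lever and stop rod stand higher. Stop rod at x -85, y 0 in an aluminium block (44 x 50, z 149 to 176). On the base: nest and green board, its top 44 mm above the shelf.
- depth_rod: Aluminium stop rod, 18 mm thick, 155 long, slides up and down: origin at its lower end, z up, starts 102-110 mm above shelf, lowest 55. Unlocked it stays where left: under 1 N slides it down, 3 N up. Below it a red sprung foot, 16 mm disc, underside 6-32 mm below the origin (set anew each time, must be felt); yields 1 mm per 3.5 N, 5 mm at most; pressed over 3 N it lifts the rod if left unlocked.
- knob_grip (a point): Centre of the red bar knob on top of the rod: bar 60 mm long (point x), 16 thick (point y, grip here), 30 high (z up), on a collar 26 mm wide, 7 thick, whose underside is 21 mm below this point; at least 30 mm of bare rod below that. Pushing the gripped knob down lowers the rod. Starts 278-286 mm above the shelf; the foot meets the housing after 6 to 40 mm of lowering. Free all round.
- lock_knob (a joint): Turn of the bar knob (rad), clockwise seen from above positive, about the rod's axis: 0 unlocked, 1.25 end of turn, fully locked. Starts at 0 to 0.2. From about 0.45 an eccentric begins to clamp the rod; it holds firmly from about 1.0. Stays where left. Turning takes up to about 0.25 N m.
- housing: Black phenolic connector housing, 26 mm (x) by 48 mm (y) by 20 mm high, lying loose on the circuit board under the stop's foot, within 3 mm of the rod's axis; its top is 64 mm above the shelf. Origin: centre of its underside.
- press_lever (a joint): Spring-return steel lever with a black ball, on the side of the press head (the press's -y side), leaning back over the column and up to 270 mm high; rad, 0 = at rest, positive = pulled forward. Not to be worked.
- pin_a: Brass press-fit pin, 20 mm in diameter at its foot and 42 mm high, standing on the press base beside the board. Origin: centre of its foot. A bystander.
- pin_b: The other such pin, standing on the press base at the board's other side. A bystander.
- shield_can: Round tin-plated shield can, 52 mm in diameter, 22 mm high, on the shelf. Origin: centre of its underside. A bystander.
- spare_housing: A second black connector housing, 26 by 48 by 20 mm, on the shelf, not the one to be set to. Origin: centre of its underside. A bystander.
- spare_board: Pale green circuit board, 100 by 80 by 4 mm, flat on the shelf. Origin: centre of its underside. A bystander.
- driver: Screwdriver, 170 mm long, lying on the shelf. A bystander.

How it is judged:
On the way, in this order (a step that is already met when the one before it is completed fails the run):
1. the foot presses on the housing (1.5 to 10 N) while the knob is still unlocked (contact force between depth_rod and housing between 1.5 and 10 N and value of joint lock_knob below 0.4 rad), for 0.1 s.
2. the knob is turned to lock with the foot still pressing on the housing (contact force between depth_rod and housing between 1.5 and 10 N and value of joint lock_knob above 1 rad), for 0.1 s.
At the end, for the whole second after the job is handed in: The locked stop (knob turned past 1.0 rad) stands still with its foot pressing on the housing with 1.5 to 10 N, and the housing lies within 6 mm of where it was (all of step 2 and distance of housing from where it was at the start of the episode below 0.006 m and linear speed of depth_rod below 0.005 m/s); the robot touches nothing.
It fails at once if the foot is pressed on the housing with more than 13 N (contact force between depth_rod and housing above 13 N).
It fails at once if the housing is shifted by more than 8 mm (distance of housing from where it was at the start of the episode above 0.008 m).
It fails at once if the press lever is worked (value of joint press_lever above 0.3 rad).
It fails at once if a bystander is moved by more than 20 mm (distance of any of pin_a, pin_b, shield_can, spare_housing, spare_board, driver from where it was at the start of the episode above 0.02 m).
It also fails if it takes over 38 s, if anything falls off the work surface, if the arm or the gripper's body presses on something with over 40 N, if the wrist force passes 120 N, or if a joint passes its speed limit or range.

## Working session

There is one attempt and no reset: what is moved stays moved. The work goes in short steps, Python scripts to look and compute and a tool call to move; the robot and the scene stay as the last step left them, time stands still between calls to the robot, and variables do not carry over. Pictures are saved under pics/ and viewed, at most 10 in all, crops included, and the job is handed in when it is done.

Besides the shell and the picture viewer there is one more tool, called after "Emit:" as a command line: name --argument value ..., lists and objects as JSON in quotes. drive_tool: Moves the arm, as the interface text tells. Its arguments: {"type":"object","properties":{"increments":{"type":"array","items":{"type":"object","properties":{"claw":{"type":"number"},"dx":{"type":"number"},"dy":{"type":"number"},"dz":{"type":"number"},"wx":{"type":"number"},"wy":{"type":"number"},"wz":{"type":"number"}}}},"newtons":{"type":"number"}},"required":["increments"]}

```bash
mkdir -p pics; ls; python3 - <<'E'
from station import *
import cv2,numpy as np
o=get_obs();print(o)
for n in("scene","top"):
    p,d=read_camera(n);cv2.imwrite(f"pics/{n}0.png",p[:,:,::-1]);np.savez(f"pics/{n}0.npz",p=p,d=d);print(n,calibration(n))
print(calibration("wrist"))
E
```

```text
pics
{'t': 0.0, 'q': array([ 1.11392818,  0.47780239,  0.02235303,  1.55646758, -0.01146638,
        1.10931228, -0.08311666]), 'joint_vel': array([ 8.78356462e-04,  8.85815945e-04, -6.20409116e-04, -1.81900253e-03,
        1.56399765e-03, -1.47435029e-03,  4.07263907e-05]), 'joint_torque': array([ 1.47706771e-03, -5.96447289e+01,  1.60873018e+00, -2.81191063e+01,
        1.25535109e-02,  9.49322392e-03,  9.22406429e-06]), 'eef_pos': array([ 0.23043644, -0.63380584,  0.23091765]), 'tool_rot': array([-8.97298268e-04,  9.84832473e-01,  1.73505429e-01, -2.46927185e-04]), 'contact_force': array([ 0.89178094, -0.50560677, -0.18538233]), 'torque': array([0.00271411, 0.01171783, 0.00443033]), 'grasp_force': 0.0, 'gripper_width': 0.9968463329504522}
scene {'intrinsics': array([[425.41686808,   0.        , 269.38007248],
       [  0.        , 425.41686808, 216.29800168],
       [  0.        ,   0.        ,   1.        ]]), 'R': array([[ 0.60575414,  0.79557099,  0.01134569],
       [ 0.63273091, -0.47302282, -0.61310767],
       [-0.4824039 ,  0.37857127, -0.78991788]]), 't': array([-0.226741
[... 230 characters left out ...]
, -0.99973984, -0.00602871],
       [-0.99251087,  0.02256293, -0.12005455],
       [ 0.12015935,  0.0033426 , -0.99274899]]), 't': array([-0.10974433,  0.50978636,  1.56426027])}
{'intrinsics': array([[319.12718293,   0.        , 280.53340229],
       [  0.        , 319.12718293, 210.76493271],
       [  0.        ,   0.        ,   1.        ]]), 'mount': array([[-2.89047087e-05, -9.56890627e-01, -2.90448494e-01,
         7.45671345e-02],
       [ 9.99999786e-01, -2.17605895e-04,  6.17391180e-04,
         5.64625936e-05],
       [-6.53979138e-04, -2.90448414e-01,  9.56890428e-01,
        -1.42619520e-01],
       [ 0.00000000e+00,  0.00000000e+00,  0.00000000e+00,
         1.00000000e+00]])}
```

View pics/scene0.png

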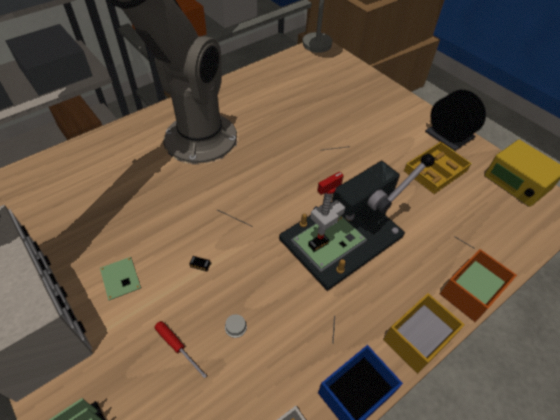

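View pics/top0.png

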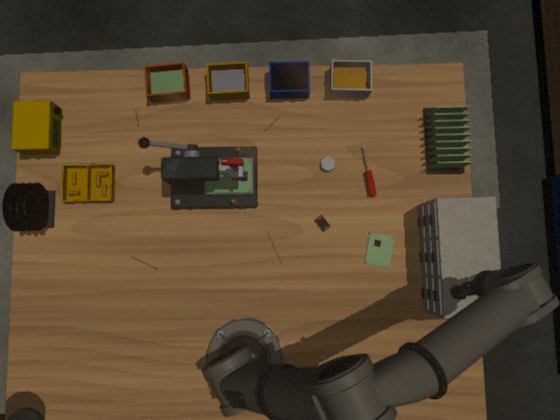

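```bash
python3 - <<'E'
from station import *
import numpy as np,cv2
for n in("top","scene"):
    z=np.load(f"pics/{n}0.npz");p=z['p'].astype(int);d=z['d'];c=calibration(n)
    v,u=np.nonzero(d>0);dd=d[v,u];K=c['intrinsics']
    X=(np.c_[(u-K[0,2])*dd/K[0,0],(v-K[1,2])*dd/K[1,1],dd]-c['t'])@c['R']
    q=p[v,u];m=(q[:,0]>1.8*q[:,1])&(q[:,0]>1.8*q[:,2])&(q[:,0]>70)&(X[:,2]>.24)&(X[:,2]<.33)
    print(n,m.sum(),X[m].min(0),X[m].max(0),np.median(X[m],0))
    t=m&(X[:,2]>np.percentile(X[m,2],90)-.006) 
    print('px',u[t].min(),u[t].max(),v[t].min(),v[t].max(),X[t].mean(0))
    if t.sum()>5: print(cv2.minAreaRect(X[t][:,:2].astype(np.float32)*1000))
E
```

```text
top 99 [ 0.56301529 -0.02151056  0.26251761] [0.57740175 0.03571372 0.30133629] [0.57014095 0.00553225 0.29384344]
px 221 242 159 163 [0.57067947 0.00490293 0.29466173]
((570.5956420898438, 6.93977165222168), (56.91571044921875, 12.404324531555176), 89.09517669677734)
scene 317 [ 0.56363072 -0.02390936  0.25970689] [0.58476814 0.03498461 0.29592572] [5.77931402e-01 2.61766774e-04 2.88410439e-01]
px 318 342 172 187 [0.57362847 0.00270904 0.2922568 ]
((572.9895629882812, 5.7372894287109375), (58.8420295715332, 16.315427780151367), 84.86309051513672)
```

The scene shows the red bar knob at about (330,180), above the press, with its column toward +y. In the top view the bar is at (221–242, 161), lying along world y at roughly (0.571, 0.005). I'll go above it and look with the wrist camera.

Emit:
drive_tool --increments '[{"dz": -0.04,"claw": 0.0854},{"dx": 0.0268,"dy": -0.0241,"dz": -0.005},{"dx": 0.0268,"dy": -0.0241,"dz": -0.005},{"dx": 0.0268,"dy": -0.0241,"dz": -0.005},{"dx": 0.0268,"dy": -0.0241,"dz": -0.005},{"dx": 0.0268,"dy": -0.0241,"dz": -0.005},{"dx": 0.0268,"dy": -0.0241,"dz": -0.005},{"dx": 0.0268,"dy": -0.0241,"dz": -0.005},{"dx": 0.0268,"dy": -0.0241,"dz": -0.005},{"dx": 0.0268,"dy": -0.0241,"dz": -0.005},{"dx": 0.0268,"dy": -0.0241,"dz": -0.005},{"dx": 0.0268,"dy": -0.0241,"dz": -0.005},{"dx": 0.0268,"dy": -0.0241,"dz": -0.005},{"dx": 0.0268,"dy": -0.0241,"dz": -0.005},{"dx": 0.0268,"dy": -0.0241,"dz": -0.005},{"dx": 0.0268,"dy": -0.0241,"dz": -0.005},{"dx": 0.0268,"dy": -0.0241,"dz": -0.005},{"dx": 0.0268,"dy": -0.0241,"dz": -0.005},{"dx": 0.0268,"dy": -0.0241,"dz": -0.005},{"dx": 0.0268,"dy": -0.0241,"dz": -0.005}]'

```text
schema error: expected keys claw, dx, dy, dz, wx, wy, wz
```

Emit:
drive_tool --increments '[{"dx": 0.0268,"dy": -0.0241,"dz": -0.005},{"wz": -9},{"wz": -9},{"wz": -9},{"wz": -9},{"wz": -9},{"wz": -9},{"wz": -9},{"wz": -7},{}]'

```text
schema error: expected keys claw, dx, dy, dz, wx, wy, wz
```

```bash
cat > h.py <<'E'
from station import *
import numpy as np,cv2
from scipy.spatial.transform import Rotation as Ro
def look(name):
    o=get_obs();p,d=read_camera("wrist");cv2.imwrite(f"pics/{name}.png",p[:,:,::-1])
    R=Ro.from_quat(o['tool_rot'],scalar_first=True).as_matrix();c=calibration("wrist");K=c['intrinsics'];M=c['mount']
    v,u=np.nonzero(d>0);dd=d[v,u]
    C=np.c_[(u-K[0,2])*dd/K[0,0],(v-K[1,2])*dd/K[1,1],dd]
    T=C@M[:3,:3].T+M[:3,3];X=T@R.T+o['eef_pos'];q=p[v,u].astype(int)
    m=(q[:,0]>1.8*q[:,1])&(q[:,0]>1.8*q[:,2])&(q[:,0]>60)&(X[:,2]>.2)
    zt=np.percentile(X[m,2],95);t=m&(X[:,2]>np.median(X[m&(X[:,2]>zt-.01)][:,2])-.003)
    print('t',o['t'],'eef',o['eef_pos'],'q',o['q'],'f',o['contact_force']);print('R',R.round(4))
    print('ztop',np.median(X[t,2]),'n',t.sum(),'px',u[t].min(),u[t].max(),v[t].min(),v[t].max())
    print('world',cv2.minAreaRect((X[t][:,:2]*1000).astype(np.float32)))
    print('tool',cv2.minAreaRect((T[t][:,:2]*1000).astype(np.float32)))
E
python3 -c "
from h import *
look('w1')
import station;print([x for x in dir(station) if x[0]!='_'])"
```

```text
Traceback (most recent call last):
  File "h.py", line 11, in look
    zt=np.percentile(X[m,2],95);t=m&(X[:,2]>np.median(X[m&(X[:,2]>zt-.01)][:,2])-.003)
IndexError: index -1 is out of bounds for axis 0 with size 0
```

View pics/w1.png

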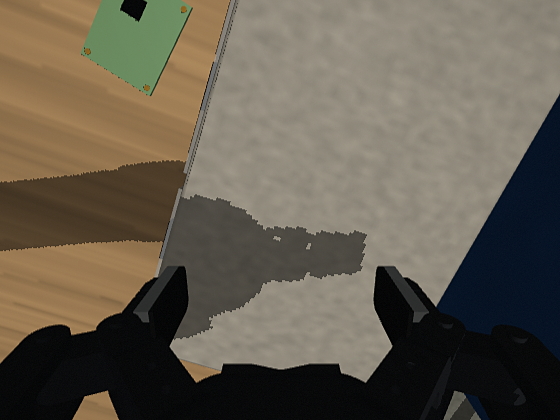

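The move was refused because every row needs all the keys. The picture is only the starting view, with a grey box under the gripper.

Emit:
drive_tool --increments '[{"dx": 0,"dy": 0,"dz": -0.04,"wx": 0,"wy": 0,"wz": 0,"claw": 0.0854},{"dx": 0.0358,"dy": -0.0321,"dz": -0.0067,"wx": 0,"wy": 0,"wz": 0,"claw": 0.0854},{"dx": 0.0358,"dy": -0.0321,"dz": -0.0067,"wx": 0,"wy": 0,"wz": 0,"claw": 0.0854},{"dx": 0.0358,"dy": -0.0321,"dz": -0.0067,"wx": 0,"wy": 0,"wz": 0,"claw": 0.0854},{"dx": 0.0358,"dy": -0.0321,"dz": -0.0067,"wx": 0,"wy": 0,"wz": 0,"claw": 0.0854},{"dx": 0.0358,"dy": -0.0321,"dz": -0.0067,"wx": 0,"wy": 0,"wz": 0,"claw": 0.0854},{"dx": 0.0358,"dy": -0.0321,"dz": -0.0067,"wx": 0,"wy": 0,"wz": 0,"claw": 0.0854},{"dx": 0.0358,"dy": -0.0321,"dz": -0.0067,"wx": 0,"wy": 0,"wz": 0,"claw": 0.0854},{"dx": 0.0358,"dy": -0.0321,"dz": -0.0067,"wx": 0,"wy": 0,"wz": 0,"claw": 0.0854},{"dx": 0.0358,"dy": -0.0321,"dz": -0.0067,"wx": 0,"wy": 0,"wz": 0,"claw": 0.0854},{"dx": 0.0358,"dy": -0.0321,"dz": -0.0067,"wx": 0,"wy": 0,"wz": 0,"claw": 0.0854},{"dx": 0.0358,"dy": -0.0321,"dz": -0.0067,"wx": 0,"wy": 0,"wz": 0,"claw": 0.0854},{"dx": 0.0358,"dy": -0.0321,"dz": -0.0067,"wx": 0,"wy": 0,"wz": 0,"claw": 0.0854},{"dx": 0.0358,"dy": -0.0321,"dz": -0.0067,"wx": 0,"wy": 0,"wz": 0,"claw": 0.0854},{"dx": 0.0358,"dy": -0.0321,"dz": -0.0067,"wx": 0,"wy": 0,"wz": 0,"claw": 0.0854},{"dx": 0.0358,"dy": -0.0321,"dz": -0.0067,"wx": 0,"wy": 0,"wz": 0,"claw": 0.0854}]'

```text
t: 2.15
eef_pos: [0.5712, 0.0029, 0.3724]
tool_rot: [0.0, 0.985, 0.173, -0.0]
contact_force: [0.3, 0.1, -0.7]
gripper_width: 1.005
grasp_force: 0.0
```

Emit:
drive_tool --increments '[{"dx": 0,"dy": 0,"dz": 0,"wx": 0,"wy": 0,"wz": -10,"claw": 0.0854},{"dx": 0,"dy": 0,"dz": 0,"wx": 0,"wy": 0,"wz": -10,"claw": 0.0854},{"dx": 0,"dy": 0,"dz": 0,"wx": 0,"wy": 0,"wz": -10,"claw": 0.0854},{"dx": 0,"dy": 0,"dz": 0,"wx": 0,"wy": 0,"wz": -10,"claw": 0.0854},{"dx": 0,"dy": 0,"dz": 0,"wx": 0,"wy": 0,"wz": -10,"claw": 0.0854},{"dx": 0,"dy": 0,"dz": 0,"wx": 0,"wy": 0,"wz": -10,"claw": 0.0854},{"dx": 0,"dy": 0,"dz": 0,"wx": 0,"wy": 0,"wz": -10,"claw": 0.0854},{"dx": 0,"dy": 0,"dz": 0,"wx": 0,"wy": 0,"wz": 0,"claw": 0.0854},{"dx": 0,"dy": 0,"dz": 0,"wx": 0,"wy": 0,"wz": 0,"claw": 0.0854}]'

```text
t: 3.28
eef_pos: [0.5707, 0.0016, 0.3722]
tool_rot: [-0.0, 0.708, 0.706, -0.0]
contact_force: [0.5, -0.0, -0.3]
gripper_width: 0.997
grasp_force: 0.0
```

```bash
python3 -c "
from h import *
look('w2')
import station;print([x for x in dir(station) if x[0]!='_'])"
```

```text
t 3.275 eef [0.57072092 0.0015702  0.37222766] q [ 0.36329174  0.25643078 -0.58596044  1.58890678  0.14453881  1.34025202
 -0.24450931] f [ 0.54795032 -0.00913684 -0.34613788]
R [[ 3.8e-03  1.0e+00 -3.0e-04]
 [ 1.0e+00 -3.8e-03 -0.0e+00]
 [-0.0e+00 -3.0e-04 -1.0e+00]]
ztop 0.29336291080497046 n 1550 px 269 292 172 249
world ((571.11328125, 6.931835174560547), (59.23310089111328, 15.848594665527344), 87.56673431396484)
tool ((5.365640640258789, 0.3968172073364258), (59.233055114746094, 15.848716735839844), 2.217042922973633)
['PlanningError', 'calibration', 'finger_overhang', 'get_obs', 'hand_in', 'read_camera']
```

View pics/w2.png

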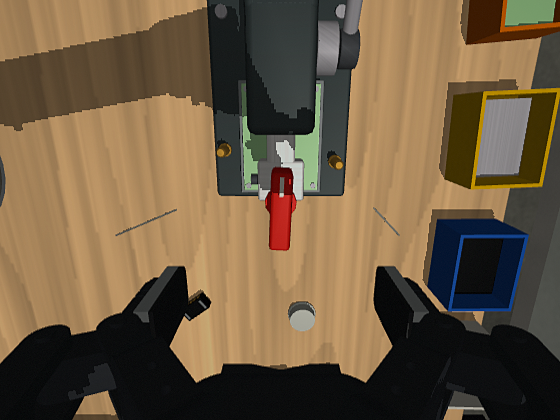

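The wrist view shows the bar at pixels (269–292, 172–249), 5.4 mm ahead in tool x and turned +2.2°. I'll check finger_overhang against the collar before descending.

```bash
python3 -c "
from station import *
print(finger_overhang)"
```

```text
0.025
```

Emit:
drive_tool --increments '[{"dx": 0.0054,"dy": 0.0004,"dz": 0.02,"wx": 0,"wy": 0,"wz": 2.2,"claw": 0.0854},{"dx": 0,"dy": 0,"dz": 0.03,"wx": 0,"wy": 0,"wz": 0,"claw": 0.0854},{"dx": 0,"dy": 0,"dz": 0.02,"wx": 0,"wy": 0,"wz": 0,"claw": 0.0854},{"dx": 0,"dy": 0,"dz": 0.01,"wx": 0,"wy": 0,"wz": 0,"claw": 0.06},{"dx": 0,"dy": 0,"dz": 0,"wx": 0,"wy": 0,"wz": 0,"claw": 0.035},{"dx": 0,"dy": 0,"dz": 0,"wx": 0,"wy": 0,"wz": 0,"claw": 0.03},{"dx": 0,"dy": 0,"dz": 0,"wx": 0,"wy": 0,"wz": 0,"claw": 0.03}]' --newtons 60

```text
t: 4.2
eef_pos: [0.5717, 0.0072, 0.2933]
tool_rot: [0.001, 0.721, 0.693, 0.001]
contact_force: [-0.1, 0.3, 0.7]
gripper_width: 0.348
grasp_force: 0.0
```

```bash
python3 -c "
from h import *
look('w3')"
```

```text
t 4.2 eef [0.57171355 0.00716228 0.29331195] q [ 0.34320608  0.307765   -0.57834553  1.70373288  0.18027846  1.18189788
 -0.32101719] f [-0.12723594  0.30059274  0.70587879]
R [[ 3.890e-02  9.992e-01  1.600e-03]
 [ 9.992e-01 -3.890e-02  0.000e+00]
 [ 1.000e-04  1.600e-03 -1.000e+00]]
ztop 0.2934525886979147 n 3221 px 262 294 212 321
world ((571.1427612304688, 6.718193054199219), (59.86272430419922, 15.876422882080078), 87.52119445800781)
tool ((-0.4660968780517578, -0.5571937561035156), (59.86259460449219, 15.875957489013672), 0.2476261556148529)
```

View pics/w3.png

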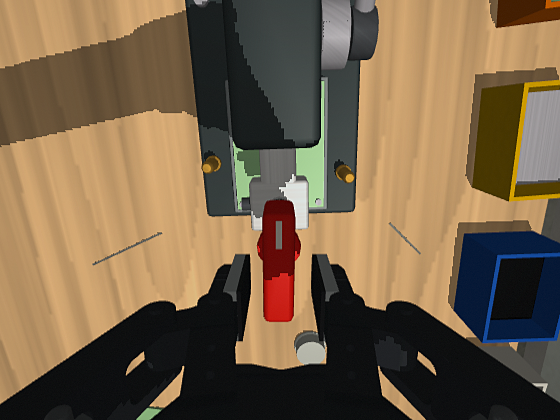

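The bar sits centred between the fingers, with its centre near (278,266) and the fingers at about 235 and 325. I'll close now.

Emit:
drive_tool --increments '[{"dx": 0,"dy": -0.0004,"dz": 0.001,"wx": 0,"wy": 0,"wz": 0,"claw": 0.02},{"dx": 0,"dy": 0,"dz": 0,"wx": 0,"wy": 0,"wz": 0,"claw": 0.012},{"dx": 0,"dy": 0,"dz": 0,"wx": 0,"wy": 0,"wz": 0,"claw": 0.005},{"dx": 0,"dy": 0,"dz": 0,"wx": 0,"wy": 0,"wz": 0,"claw": 0.005},{"dx": 0,"dy": 0,"dz": 0,"wx": 0,"wy": 0,"wz": 0,"claw": 0.005}]'

```text
t: 4.88
eef_pos: [0.5707, 0.0071, 0.2914]
tool_rot: [-0.0, 0.721, 0.693, -0.0]
contact_force: [-1.3, 0.2, 0.3]
gripper_width: 0.146
grasp_force: 58.6
```

Emit:
drive_tool --increments '[{"dx": 0,"dy": 0,"dz": 0.002,"wx": 0,"wy": 0,"wz": 0,"claw": 0.005},{"dx": 0,"dy": 0,"dz": 0.002,"wx": 0,"wy": 0,"wz": 0,"claw": 0.005},{"dx": 0,"dy": 0,"dz": 0,"wx": 0,"wy": 0,"wz": 0,"claw": 0.005}]'

```text
t: 5.25
eef_pos: [0.5706, 0.0071, 0.2869]
tool_rot: [-0.0, 0.721, 0.693, -0.0]
contact_force: [-0.2, 0.5, -1.7]
gripper_width: 0.145
grasp_force: 58.6
```

```bash
python3 - <<'E'
from station import *
import numpy as np,cv2
f=[]
p,d=read_camera("scene");f.append(get_obs()['contact_force'][2]);c=calibration("scene");K=c['intrinsics']
v,u=np.nonzero(d>0);dd=d[v,u]
X=(np.c_[(u-K[0,2])*dd/K[0,0],(v-K[1,2])*dd/K[1,1],dd]-c['t'])@c['R']
q=p[v,u].astype(int)
n=(abs(X[:,0]-.571)<.03)&(abs(X[:,1]-.007)<.03)&(X[:,2]<.14)&(X[:,2]>.05)
m=n&(q[:,0]>1.5*q[:,1])&(q[:,0]>1.5*q[:,2])&(q[:,0]>35)
for i in np.nonzero(m)[0]:print(u[i],v[i],q[i],X[i].round(4))
cv2.imwrite("pics/s1.png",cv2.resize(p[170:270,270:410,::-1],None,fx=5.5,fy=5.5,interpolation=cv2.INTER_CUBIC))
print(f)
E
```

```text
318 235 [69 38 31] [0.5672 0.0034 0.0859]
318 236 [82 27 19] [0.5694 0.0015 0.0857]
319 236 [77 37 25] [0.5714 0.0029 0.0868]
320 236 [71 46 30] [0.5747 0.0026 0.0909]
321 236 [70 46 35] [0.575  0.0061 0.0883]
322 236 [68 39 31] [0.5785 0.0056 0.0926]
323 236 [57 27 25] [0.5758 0.0127 0.0835]
317 237 [65 19 16] [ 0.5681 -0.      0.0813]
318 237 [93 16 14] [0.5704 0.001  0.0831]
319 237 [90 24 17] [0.573  0.0017 0.0854]
320 237 [78 28 17] [0.5743 0.0038 0.0851]
321 237 [70 27 17] [0.5747 0.0071 0.0828]
322 237 [67 21 14] [0.5759 0.0095 0.082 ]
323 237 [50 16 13] [0.5784 0.0102 0.0843]
317 238 [44  7  8] [0.5611 0.0087 0.0615]
318 238 [78 12 11] [5.715e-01 3.000e-04 8.060e-02]
319 238 [91 22 19] [5.747e-01 3.000e-04 8.430e-02]
320 238 [80 15 12] [0.5766 0.0018 0.0851]
321 238 [69 17 12] [0.5779 0.004  0.0847]
322 238 [57 11 10] [0.5795 0.0059 0.0849]
318 239 [47 12 11] [0.5666 0.0067 0.0651]
319 239 [65 10 10] [5.752e-01 4.000e-04 8.040e-02]
320 239 [65  6  8] [0.5769 0.0021 0.0809]
321 239 [54  5  9] [0.5788 0.0036 0.0819]
322 239 [38  7  6] [0.5797 0.0063 0.0806]
[np.float64(-1.5593008515611992)]
```

View pics/s1.png

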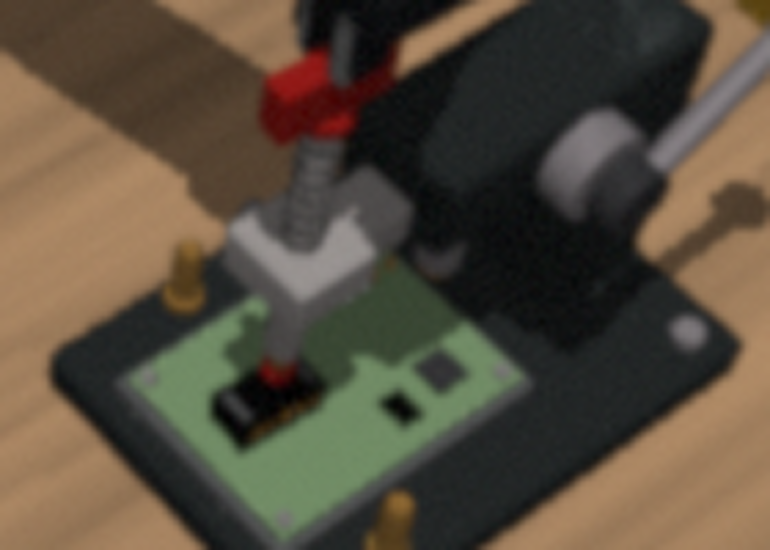

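The red foot at crop (277,373) has its underside about 15 mm above the housing. I'll lower it 9 mm, then feel for contact in small steps.

Emit:
drive_tool --increments '[{"dx": 0,"dy": 0,"dz": 0.003,"wx": 0,"wy": 0,"wz": 0,"claw": 0.005},{"dx": 0,"dy": 0,"dz": 0.003,"wx": 0,"wy": 0,"wz": 0,"claw": 0.005},{"dx": 0,"dy": 0,"dz": 0.003,"wx": 0,"wy": 0,"wz": 0,"claw": 0.005},{"dx": 0,"dy": 0,"dz": 0,"wx": 0,"wy": 0,"wz": 0,"claw": 0.005},{"dx": 0,"dy": 0,"dz": 0,"wx": 0,"wy": 0,"wz": 0,"claw": 0.005}]'

```text
t: 5.92
eef_pos: [0.5707, 0.0071, 0.278]
tool_rot: [-0.0, 0.721, 0.693, -0.0]
contact_force: [-0.9, 1.0, -1.5]
gripper_width: 0.149
grasp_force: 58.6
```

Emit:
drive_tool --increments '[{"dx": 0,"dy": 0,"dz": 0.001,"wx": 0,"wy": 0,"wz": 0,"claw": 0.005},{"dx": 0,"dy": 0,"dz": 0,"wx": 0,"wy": 0,"wz": 0,"claw": 0.005}]'

```text
t: 6.18
eef_pos: [0.5708, 0.0071, 0.2775]
tool_rot: [0.0, 0.721, 0.693, -0.0]
contact_force: [-2.0, 0.2, -0.1]
gripper_width: 0.145
grasp_force: 59.0
```

Emit:
drive_tool --increments '[{"dx": 0,"dy": 0,"dz": 0.001,"wx": 0,"wy": 0,"wz": 0,"claw": 0.005},{"dx": 0,"dy": 0,"dz": 0,"wx": 0,"wy": 0,"wz": 0,"claw": 0.005}]'

```text
t: 6.42
eef_pos: [0.5708, 0.0071, 0.2764]
tool_rot: [0.0, 0.721, 0.693, -0.0]
contact_force: [-1.4, 0.4, -0.1]
gripper_width: 0.145
grasp_force: 59.1
```

Emit:
drive_tool --increments '[{"dx": 0,"dy": 0,"dz": 0.001,"wx": 0,"wy": 0,"wz": 0,"claw": 0.005},{"dx": 0,"dy": 0,"dz": 0,"wx": 0,"wy": 0,"wz": 0,"claw": 0.005}]'

```text
t: 6.68
eef_pos: [0.5708, 0.0071, 0.2753]
tool_rot: [-0.0, 0.721, 0.693, -0.0]
contact_force: [-2.4, -0.1, 0.2]
gripper_width: 0.143
grasp_force: 59.1
```

Emit:
drive_tool --increments '[{"dx": 0,"dy": 0,"dz": 0.001,"wx": 0,"wy": 0,"wz": 0,"claw": 0.005},{"dx": 0,"dy": 0,"dz": 0,"wx": 0,"wy": 0,"wz": 0,"claw": 0.005}]'

```text
t: 6.92
eef_pos: [0.5708, 0.0071, 0.2743]
tool_rot: [-0.0, 0.721, 0.693, -0.0]
contact_force: [-1.7, -0.0, -0.6]
gripper_width: 0.141
grasp_force: 59.1
```

Emit:
drive_tool --increments '[{"dx": 0,"dy": 0,"dz": 0.001,"wx": 0,"wy": 0,"wz": 0,"claw": 0.005},{"dx": 0,"dy": 0,"dz": 0,"wx": 0,"wy": 0,"wz": 0,"claw": 0.005}]'

```text
t: 7.18
eef_pos: [0.5708, 0.0071, 0.2733]
tool_rot: [-0.0, 0.721, 0.693, -0.0]
contact_force: [-1.6, 0.1, -0.7]
gripper_width: 0.146
grasp_force: 59.1
```

Emit:
drive_tool --increments '[{"dx": 0,"dy": 0,"dz": 0.001,"wx": 0,"wy": 0,"wz": 0,"claw": 0.005},{"dx": 0,"dy": 0,"dz": 0,"wx": 0,"wy": 0,"wz": 0,"claw": 0.005}]'

```text
t: 7.42
eef_pos: [0.5708, 0.0071, 0.2724]
tool_rot: [0.0, 0.721, 0.693, -0.0]
contact_force: [-1.4, 0.3, -0.9]
gripper_width: 0.147
grasp_force: 59.2
```

Emit:
drive_tool --increments '[{"dx": 0,"dy": 0,"dz": 0.001,"wx": 0,"wy": 0,"wz": 0,"claw": 0.005},{"dx": 0,"dy": 0,"dz": 0,"wx": 0,"wy": 0,"wz": 0,"claw": 0.005}]'

```text
t: 7.68
eef_pos: [0.5709, 0.0071, 0.2716]
tool_rot: [0.0, 0.721, 0.693, 0.0]
contact_force: [-3.4, 0.5, 3.1]
gripper_width: 0.144
grasp_force: 59.7
```

Emit:
drive_tool --increments '[{"dx": 0,"dy": 0,"dz": 0.001,"wx": 0,"wy": 0,"wz": 0,"claw": 0.005},{"dx": 0,"dy": 0,"dz": 0,"wx": 0,"wy": 0,"wz": 0,"claw": 0.005}]'

```text
t: 7.92
eef_pos: [0.571, 0.0071, 0.2709]
tool_rot: [0.0, 0.721, 0.693, 0.0]
contact_force: [-3.4, -0.3, 6.1]
gripper_width: 0.149
grasp_force: 60.1
```

Emit:
drive_tool --increments '[{"dx": 0,"dy": 0,"dz": 0,"wx": 0,"wy": 0,"wz": 0,"claw": 0.005}]'

```text
t: 8.05
eef_pos: [0.571, 0.0071, 0.2709]
tool_rot: [0.0, 0.721, 0.693, 0.0]
contact_force: [-3.9, 0.3, 5.2]
gripper_width: 0.145
grasp_force: 60.1
```

Emit:
drive_tool --increments '[{"dx": 0,"dy": 0,"dz": 0,"wx": 0,"wy": 0,"wz": 0,"claw": 0.005}]'

```text
t: 8.18
eef_pos: [0.5709, 0.0071, 0.2708]
tool_rot: [0.0, 0.721, 0.693, 0.0]
contact_force: [-3.9, 0.4, 5.4]
gripper_width: 0.148
grasp_force: 60.1
```

```bash
python3 -c "
from station import *
for i in range(4):
    read_camera('top');o=get_obs();print(o['contact_force'],o['torque'],o['eef_pos'])"
```

```text
[-3.9534002  -0.81550388  4.79539166] [-0.02599327  0.92800227 -0.00864381] [0.57094364 0.00708664 0.27085465]
[-4.43793    -0.64015321  5.76538567] [-0.06811452  0.86469791  0.01817407] [0.57091932 0.00708988 0.2708166 ]
[-4.35945763 -0.59992331  4.5753695 ] [-0.01634681  0.91499494 -0.01198855] [0.57096232 0.00711265 0.2708258 ]
[-3.4253864   0.07003673  5.49236991] [-0.04912414  0.86627521 -0.05064656] [0.57094156 0.00708562 0.27085742]
```

Contact is steady at about 5 N with the knob still unlocked. Next I'll turn clockwise in small groups and watch fz.

Emit:
drive_tool --increments '[{"dx": 0,"dy": -0.0004,"dz": 0,"wx": 0,"wy": 0,"wz": 0,"claw": 0.005},{"dx": 0,"dy": 0,"dz": 0,"wx": 0,"wy": 0,"wz": 2,"claw": 0.005},{"dx": 0,"dy": 0,"dz": 0,"wx": 0,"wy": 0,"wz": 3,"claw": 0.005},{"dx": 0,"dy": 0,"dz": 0,"wx": 0,"wy": 0,"wz": 3,"claw": 0.005},{"dx": 0,"dy": 0,"dz": 0,"wx": 0,"wy": 0,"wz": 2,"claw": 0.005},{"dx": 0,"dy": 0,"dz": 0,"wx": 0,"wy": 0,"wz": 0,"claw": 0.005}]'

```text
t: 9.12
eef_pos: [0.5709, 0.0071, 0.2709]
tool_rot: [0.0, 0.779, 0.627, 0.001]
contact_force: [-2.3, -0.9, 5.3]
gripper_width: 0.145
grasp_force: 60.1
```

```bash
cat > f.py <<'E'
from station import *
import numpy as np
F=[]
for i in range(4):
    read_camera('top');o=get_obs();F.append(np.r_[o['contact_force'],o['torque']])
print(np.mean(F,0).round(2),o['eef_pos'].round(4),o['tool_rot'].round(4))
E
python3 f.py
```

```text
[-2.3  -0.31  5.22 -0.08  0.55 -0.  ] [0.5709 0.0071 0.2709] [4.000e-04 7.785e-01 6.276e-01 5.000e-04]
```

Emit:
drive_tool --increments '[{"dx": 0,"dy": 0,"dz": 0,"wx": 0,"wy": 0,"wz": 3,"claw": 0.005},{"dx": 0,"dy": 0,"dz": 0,"wx": 0,"wy": 0,"wz": 4,"claw": 0.005},{"dx": 0,"dy": 0,"dz": 0,"wx": 0,"wy": 0,"wz": 4,"claw": 0.005},{"dx": 0,"dy": 0,"dz": 0,"wx": 0,"wy": 0,"wz": 4,"claw": 0.005},{"dx": 0,"dy": 0,"dz": 0,"wx": 0,"wy": 0,"wz": 0,"claw": 0.005}]'

```text
t: 9.95
eef_pos: [0.571, 0.0071, 0.2708]
tool_rot: [0.0, 0.854, 0.521, 0.001]
contact_force: [-0.9, -0.1, 5.8]
gripper_width: 0.148
grasp_force: 60.1
```

```bash
python3 f.py
```

```text
[-1.75 -0.12  4.82 -0.11  0.33 -0.02] [0.5711 0.0071 0.2709] [4.000e-04 8.533e-01 5.214e-01 7.000e-04]
```

Emit:
drive_tool --increments '[{"dx": 0,"dy": 0,"dz": 0,"wx": 0,"wy": 0,"wz": 4,"claw": 0.005},{"dx": 0,"dy": 0,"dz": 0,"wx": 0,"wy": 0,"wz": 4,"claw": 0.005},{"dx": 0,"dy": 0,"dz": 0,"wx": 0,"wy": 0,"wz": 4,"claw": 0.005},{"dx": 0,"dy": 0,"dz": 0,"wx": 0,"wy": 0,"wz": 4,"claw": 0.005},{"dx": 0,"dy": 0,"dz": 0,"wx": 0,"wy": 0,"wz": 4,"claw": 0.005},{"dx": 0,"dy": 0,"dz": 0,"wx": 0,"wy": 0,"wz": 0,"claw": 0.005}]'

```text
t: 10.9
eef_pos: [0.5712, 0.0069, 0.2708]
tool_rot: [0.0, 0.931, 0.365, 0.001]
contact_force: [0.1, -0.6, 4.6]
gripper_width: 0.146
grasp_force: 60.1
```

```bash
python3 f.py
```

```text
[-0.93 -0.88  5.06 -0.18  0.12  0.04] [0.5712 0.0069 0.2709] [4.000e-04 9.307e-01 3.658e-01 9.000e-04]
```

Emit:
drive_tool --increments '[{"dx": 0,"dy": 0,"dz": 0,"wx": 0,"wy": 0,"wz": 4,"claw": 0.005},{"dx": 0,"dy": 0,"dz": 0,"wx": 0,"wy": 0,"wz": 4,"claw": 0.005},{"dx": 0,"dy": 0,"dz": 0,"wx": 0,"wy": 0,"wz": 4,"claw": 0.005},{"dx": 0,"dy": 0,"dz": 0,"wx": 0,"wy": 0,"wz": 3,"claw": 0.005},{"dx": 0,"dy": 0,"dz": 0,"wx": 0,"wy": 0,"wz": 0,"claw": 0.005}]'

```text
t: 11.72
eef_pos: [0.5712, 0.0068, 0.2709]
tool_rot: [0.0, 0.971, 0.241, 0.001]
contact_force: [-1.4, -1.6, 5.4]
gripper_width: 0.144
grasp_force: 60.1
```

```bash
python3 f.py
```

```text
[ 0.13 -1.26  5.22 -0.25  0.08  0.06] [0.5713 0.0068 0.2709] [4.000e-04 9.705e-01 2.412e-01 9.000e-04]
```

Emit:
drive_tool --increments '[{"dx": 0,"dy": 0,"dz": 0,"wx": 0,"wy": 0,"wz": 3,"claw": 0.005},{"dx": 0,"dy": 0,"dz": 0,"wx": 0,"wy": 0,"wz": 2,"claw": 0.005},{"dx": 0,"dy": 0,"dz": 0,"wx": 0,"wy": 0,"wz": 0,"claw": 0.005}]'

```text
t: 12.3
eef_pos: [0.5712, 0.0067, 0.2709]
tool_rot: [0.0, 0.98, 0.199, 0.001]
contact_force: [-0.1, -1.4, 4.8]
gripper_width: 0.146
grasp_force: 60.1
```

```bash
python3 f.py
```

```text
[-0.53 -0.85  5.03 -0.28  0.03  0.08] [0.5713 0.0067 0.2709] [4.000e-04 9.801e-01 1.987e-01 9.000e-04]
```

Emit:
drive_tool --increments '[{"dx": 0,"dy": 0,"dz": 0,"wx": 0,"wy": 0,"wz": 2,"claw": 0.005},{"dx": 0,"dy": 0,"dz": 0,"wx": 0,"wy": 0,"wz": 2,"claw": 0.005},{"dx": 0,"dy": 0,"dz": 0,"wx": 0,"wy": 0,"wz": 0,"claw": 0.005}]'

```text
t: 12.88
eef_pos: [0.5713, 0.0067, 0.2709]
tool_rot: [0.0, 0.986, 0.164, 0.001]
contact_force: [0.4, -1.0, 4.6]
gripper_width: 0.147
grasp_force: 60.1
```

```bash
python3 f.py
```

```text
[ 0.03 -1.03  5.06 -0.3   0.03  0.07] [0.5712 0.0067 0.2708] [4.000e-04 9.864e-01 1.643e-01 9.000e-04]
```

Emit:
drive_tool --increments '[{"dx": 0,"dy": 0,"dz": 0,"wx": 0,"wy": 0,"wz": 2,"claw": 0.005},{"dx": 0,"dy": 0,"dz": 0,"wx": 0,"wy": 0,"wz": 1,"claw": 0.005},{"dx": 0,"dy": 0,"dz": 0,"wx": 0,"wy": 0,"wz": 0,"claw": 0.005}]'

```text
t: 13.45
eef_pos: [0.5713, 0.0067, 0.2709]
tool_rot: [0.0, 0.99, 0.139, 0.001]
contact_force: [0.7, -1.7, 5.7]
gripper_width: 0.144
grasp_force: 60.9
```

```bash
python3 f.py
```

```text
[-0.04 -0.89  5.49 -0.36  0.04  0.26] [0.5713 0.0067 0.2709] [5.000e-04 9.903e-01 1.387e-01 1.000e-03]
```

The torque rise to 0.26 N m shows the end stop, after about 72° of turn and with fz still near 5 N. Releasing.

Emit:
drive_tool --increments '[{"dx": 0,"dy": 0,"dz": 0,"wx": 0,"wy": 0,"wz": 0,"claw": 0.03},{"dx": 0,"dy": 0,"dz": 0,"wx": 0,"wy": 0,"wz": 0,"claw": 0.05},{"dx": 0,"dy": 0,"dz": 0,"wx": 0,"wy": 0,"wz": 0,"claw": 0.05},{"dx": 0,"dy": 0,"dz": 0,"wx": 0,"wy": 0,"wz": 0,"claw": 0.05},{"dx": 0,"dy": 0,"dz": -0.02,"wx": 0,"wy": 0,"wz": 0,"claw": 0.05},{"dx": 0,"dy": 0,"dz": -0.03,"wx": 0,"wy": 0,"wz": 0,"claw": 0.05},{"dx": 0,"dy": 0,"dz": -0.03,"wx": 0,"wy": 0,"wz": 0,"claw": 0.05},{"dx": 0,"dy": 0,"dz": 0,"wx": 0,"wy": 0,"wz": 0,"claw": 0.05}]'

```text
t: 14.65
eef_pos: [0.5717, 0.0074, 0.353]
tool_rot: [0.0, 0.991, 0.137, 0.002]
contact_force: [0.1, -0.1, -0.7]
gripper_width: 0.585
grasp_force: 0.0
```

```bash
python3 -c "
from h import *
look('w4')
p,d=read_camera('scene');cv2.imwrite('pics/s2.png',cv2.resize(p[150:270,270:410,::-1],None,fx=5,fy=5))"
```

```text
t 14.65 eef [0.57167984 0.0074273  0.35295606] q [ 0.17784041  0.23719509 -0.36470437  1.63217625  0.08809742  1.28346472
 -1.49729679] f [ 0.11615549 -0.05933294 -0.65826782]
R [[ 9.622e-01  2.721e-01  4.900e-03]
 [ 2.721e-01 -9.623e-01  3.000e-04]
 [ 4.800e-03  1.000e-03 -1.000e+00]]
ztop 0.272619631206104 n 1512 px 270 293 180 257
world ((571.6423950195312, 6.391529083251953), (59.41358947753906, 15.898279190063477), 18.190832138061523)
tool ((-0.7131576538085938, 0.9002895355224609), (15.898229598999023, 59.40474319458008), 87.59960174560547)
```

View pics/s2.png

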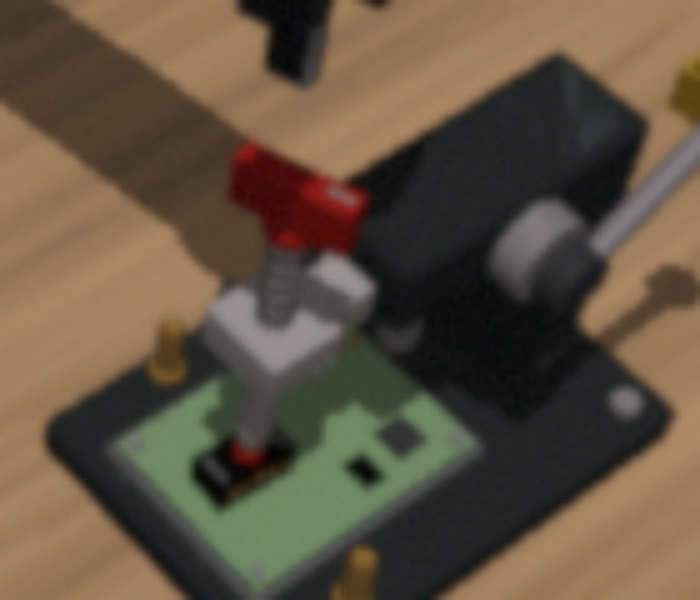

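The knob has turned 69° (at least 1.21 rad), the foot rests on the housing, and the gripper is clear. The rod's drop in the picture (20.8 mm) matches the tool travel (20.5 mm), so it did not lift on release.

```bash
python3 -c "
from station import *
print(hand_in())"
```

```text
the job is handed in; nothing more can be done
None
```

The depth stop is set and handed in: I lowered the foot onto the black housing at about 5 N, turned the knob clockwise about 1.2 rad to its end stop, and released it; the hand-in gave no verdict.

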